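Make the rheostat and power pack safe before the class wires up

ROBOT

A 6-joint arm with a two-finger parallel gripper is mounted at the origin on the work surface; the furniture and walls round the work are solid. World frame = base frame: x ahead of the robot, y to its left, z up, the work surface at z = 0. Lengths are in m, angles in rad, forces in N, time in s.
With the tool pointing down it reaches from about 0.375 to 0.9 m from the base axis. Payload 3.1 kg.
Tool frame: the origin (TCP) lies between the finger pads; the fingertips stand 8 mm ahead of it and the grasp point (between the pads) lies 11 mm behind it; z points along the fingers, y is the line along which they close (so a half turn about z gives the same grasp; the last joint's range is limited). The gripper opens to 87 mm and grips with 3 to 60 N. Pads are 19 mm wide; open, the fingers measure 117 mm over their backs; the gripper's body (75 mm by 190 mm) begins 51 mm behind the grasp point.
Start: joints at [1.069, 0.527, 1.433, -0, 1.181, -0.178], TCP at [0.199, 0.593, 0.231] pointing down, gripper open.
Joint ranges: [-3.08, 3.08], [-0.75, 2.2], [0.22, 2.44], [-1.43, 4.57], [0, 2.65], [-2.85, 2.85]. Speed limits (rad/s): [2.79, 2.79, 3.14, 3.14, 3.14, 3.14].

INTERFACE

Orientations are given as a unit quaternion [x, y, z, w].
In Python, from rig import robot gives the robot as it stands.
- The arm moves only by the tool move_arm, never from a script. Its argument "motion" is text: rows parted by semicolons, each of 5 numbers parted by spaces: the opening, from -1 (shut) to 1 (fully open), then the shift along the tool's x, y, z normalised to -1 to 1, where 1 is 0.2 m, then the turn about the tool's z normalised to -1 to 1, where 1 is pi rad. A call has 1 to 12 rows; each row is the pose to reach, as a shift and turn from the pose commanded when the call began, along the tool's axes at that moment, turning the shorter way round; what a row does not reach only later rows make up. A row lasts 1/12 s, in which the tool goes at most 41.7 mm and 7.16 degrees, less where a joint would pass 70% of its speed; a pose out of reach is approached as far as the arm can. A call with a number of a shift or a turn outside -1 to 1 is refused whole. A call with a gripper value outside its range is refused whole. The fingers move at their own pace and stop on an object; "newtons" is the grip in N (left out, the last holds). Time passes only in rows, so rows that repeat a pose let the fingers close. It gives the time, the measured TCP pose, the force, the opening and the grip force at its end, in the units of the state.
- robot.get_obs(): the state, without advancing time (a new reading comes with each control period).
- robot.camera(name): name is "scene" or "top" or "wrist"; returns (picture, depth): 420x560x3 uint8, red, green, blue; 420x560 float32, m along the optical axis (not along the pixel's ray), 0 where there is no reading.
- robot.camera_model(name): a dict with "mtx" (3x3 intrinsics, pixels), "position" and "attitude" of the camera in the world. Camera axes: x right, y down, z forward; pixel columns grow to the right and rows downward; lengths in m; the calibration is good to about 2 mm. The wrist camera is an equidistant fisheye: a pixel r from the principal point sees the ray r / f radians off the axis. A picture is of the moment at which its call begins: read the wrist's pose just before it. camera_model takes no time and is no camera call; for the wrist camera it gives the pose at the moment of the call.
- robot.hand_in(): hands the job in; it is judged then, once.
The state is a dict: "time": time; "q": joint angles; "joint_velocities": joint speeds; "joint_torque": joint torques, N m; "position": TCP position; "tool_rot": TCP orientation; "ft_force": force on the tool from outside, world axes, zero at the start; "moment": the same for the moment, N m; "grip_width": finger opening in m; "grip_force": force on a finger pad.
Only numpy, scipy, OpenCV 4.12 (cv2) and the standard library are available. Lean on these libraries where they do the work, as an engineer would, in place of code of your own. Each camera call takes 0.05 s, during which the arm holds its last target. There are 200 camera calls.

TASK

The class is about to wire up a circuit, so set the apparatus safe first. On the blue power pack, turn the voltage knob anticlockwise all the way back to its zero stop; on the rheostat, slide the black grip fully home against the stop at the end with the red terminal, so that all its resistance will be in circuit. Either may come first; leave everything else on the bench where it stands.

Things in the scene. Friction and masses are not known exactly. Their poses are not given: they have to be found in the camera images.
- rheostat: slide rheostat, fixed: a brown wire-wound tube (51 mm thick, axis 52 mm up) between two grey end frames (108 mm high, inner faces 117 mm from the middle), a square steel rod above it (axis 98 mm up) carrying a black slider. 288 mm long (y), 84 mm wide (x). Red terminal post at its +y end, black one at its -y end, 32 mm high, 46 mm to the -x side. Origin: centre of the underside; z up
- slider_grip (a point): the black slider's upright grip: 28 mm along the rheostat's x, 18 mm along its y (the sliding direction), 36 mm tall; this point lies on its mid-axis 14 mm below its flat top, which is 146 mm above the bench. Under the grip is the slider's body, 30 (x) by 48 (y) by 24 mm high, top 110 mm above the bench. Axes as the rheostat's
- rheo_slider (a joint): position of the slider on its rod, m: 0 at the stop of the black-terminal (-y) end, 0.160 at the stop of the red-terminal (+y) end; grows along the rheostat's +y; about 3 N of friction, stays where it is left
- power_pack: blue low-voltage power pack, fixed: 140 mm deep (x), 170 wide (y), 112 high; light panel on the front sloping 35 degrees from level, low edge towards -x. Seen from the front: voltage knob on the left half (+y), on the right a dark display, a red rocker switch and two terminal posts 17 mm high. Origin: centre of the underside; front faces -x; z up
- knob_grip (a point): grip point of the voltage knob, on its axis, 32 mm out from the panel. z: the knob's axis, straight out of the sloping panel (35 degrees from vertical); x: along the grip bar to its white-lined pointer end; y: across the bar. Black bar 42 mm long (x), 13 mm thick (y), rising 30 mm above a 48 mm round skirt; this point is 10 mm below the bar's end face, 20 mm above the skirt
- voltage_knob (a joint): angle of the voltage knob, rad: 0 at the zero stop (pointer at the red scale mark, about half past seven), growing clockwise as seen looking at the panel, up to 4.71
- beaker: small clear glass beaker, 55 mm across, 68 mm high, loose; origin: centre of the underside; a bystander
- jar: specimen jar with a yellow lid, 51 mm across, 59 mm high, loose; origin: centre of the underside; a bystander
- bottle: white wash bottle with a red cap, 63 mm body, 197 mm high, loose; origin: on the bench, 16 mm from the body's axis; a bystander
- spool: spool of blue thread, 26 mm across, 32 mm high, loose; origin: on the bench, 15 mm from the spool's axis; a bystander

How it is judged:
By the outcome, as a careful person would: the job done as asked, in the order asked, and still so for the second after the job is handed in, with the robot touching nothing.
It also fails if it takes over 42 s, if anything falls off the work surface, if the arm or the gripper's body presses on something with over 40 N, if the wrist force passes 120 N, or if a joint passes its speed limit or range.

## Working session

There is one attempt and no reset: what is moved stays moved. The work goes in short steps, Python scripts to look and compute and a tool call to move; the robot and the scene stay as the last step left them, time stands still between calls to the robot, and variables do not carry over. Pictures are saved under pics/ and viewed, at most 10 in all, crops included, and the job is handed in when it is done.

Besides the shell and the picture viewer there is one more tool, called after "Call:" by a JSON object that holds its "name" and its "arguments", one argument or row to a line. move_arm: Moves the arm, as the interface text tells. Its arguments: {"type":"object","properties":{"motion":{"type":"string"},"newtons":{"type":"number"}},"required":["motion"]}

```bash
mkdir -p pics
cat > h.py <<'E'
import numpy as np, cv2
from rig import robot
from scipy.spatial.transform import Rotation as R
def cam(n):
    m=robot.camera_model(n); p,d=robot.camera(n); return p,d,m
def att(m):
    a=np.array(m["attitude"]); return a if a.shape==(3,3) else R.from_quat(a).as_matrix()
def pts(d,m):
    K=np.array(m["mtx"]); v,u=np.mgrid[:d.shape[0],:d.shape[1]]
    c=np.stack([(u-K[0,2])/K[0,0]*d,(v-K[1,2])/K[1,1]*d,d],-1)
    return c@att(m).T+np.array(m["position"])
E
python3 - <<'E'
from h import *
for n in("top","scene"):
    p,d,m=cam(n); print(n,m); cv2.imwrite(f"pics/{n}0.png",p[:,:,::-1]); np.savez(f"{n}0.npz",p=p,d=d,P=pts(d,m))
print(robot.get_obs())
E
```

```text
top {'mtx': array([[417.89213555,   0.        , 285.32859226],
       [  0.        , 417.89213555, 202.2622222 ],
       [  0.        ,   0.        ,   1.        ]]), 'position': array([ 0.40690509, -0.30331024,  1.10135161]), 'attitude': array([-0.70519846,  0.70679478, -0.03197305,  0.04597816])}
scene {'mtx': array([[457.96358727,   0.        , 280.81788169],
       [  0.        , 457.96358727, 208.06363205],
       [  0.        ,   0.        ,   1.        ]]), 'position': array([-0.08814087, -0.73352265,  0.80105437]), 'attitude': array([ 0.81201488, -0.42577937,  0.189161  , -0.35151369])}
{'time': 0.1, 'q': array([ 1.06851403e+00,  5.28389173e-01,  1.43375083e+00, -1.53873590e-05,
        1.18137476e+00, -1.78535511e-01]), 'joint_velocities': array([ 0.00081151, -0.00229654, -0.00346798,  0.00028032, -0.00237924,
       -0.00012338]), 'joint_torque': array([-1.39234503e-04, -4.40985310e+01, -1.77148372e+01,  6.34444971e-02,
        5.33520570e-02, -1.88569339e-05]), 'position': array([0.19851679, 0.59197523, 0.22966707]), 'tool_rot': array([ 1.61164426e-01,  9.86927102e-01, -9.08284391e-04, -3.14163671e-04]), 'ft_force': array([-0.64296042, -0.2563129 , -0.79198646]), 'moment': array([-0.03705588,  0.02777323,  0.0269334 ]), 'grip_force': 0.0, 'grip_width': 0.08692199146721044}
```

View pics/top0.png

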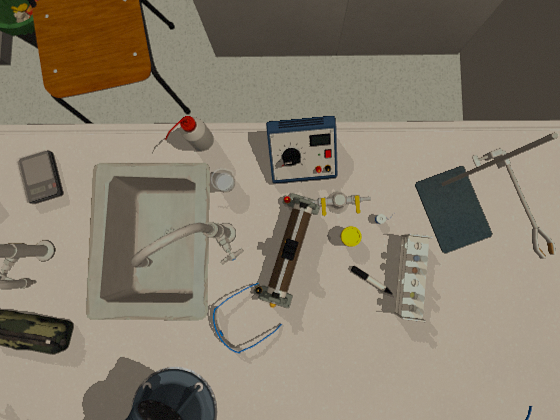

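View pics/scene0.png

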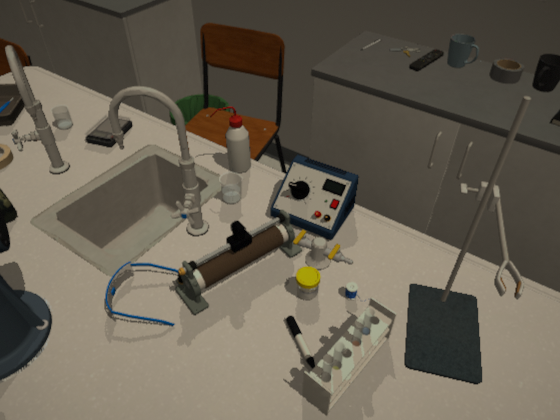

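The top view shows the rheostat from its red terminal (287,199) to its black one (258,290), with the slider at (290,248). The power pack is at (303,150) with its knob at (291,157). The scene view shows the same layout, with the knob at (300,189) and the slider grip at (238,235).

Run:
```python
from h import *
t=np.load("top0.npz"); s=np.load("scene0.npz")
a=cv2.resize(t["p"][110:190,255:345],None,fx=4.4,fy=4.4,interpolation=3)
b=cv2.resize(s["p"][150:240,255:365],None,fx=3.6,fy=3.6,interpolation=3)
H=max(a.shape[0],b.shape[0]); o=np.zeros((H,a.shape[1]+b.shape[1],3),np.uint8); o[:a.shape[0],:a.shape[1]]=a;o[:b.shape[0],a.shape[1]:]=b
cv2.imwrite("pics/c1.png",o[:,:,::-1]); print(a.shape,b.shape)
for n,D in(("top",t),("scene",s)):
    P=D["P"]; p=D["p"].astype(int); hsv=cv2.cvtColor(D["p"],cv2.COLOR_RGB2HSV)
    # rheostat grip top: z in .138-.152, dark, near
    x,y,z=P[...,0],P[...,1],P[...,2]
    box=(x>.1)&(x<.45)&(y>-.45)&(y<-.15)
    g=box&(abs(z-.146)<.006)&(p.max(2)<70)
    print(n,"grip top",g.sum(),P[g].mean(0) if g.any() else 0)
    if g.any(): print(cv2.minAreaRect((P[g][:,:2]*1000).astype(np.float32)))
    # panel plane
    q=(x>.35)&(x<.62)&(y>-.5)&(y<-.2)&(z>.03)&(z<.14)&(p.min(2)>110)
    Q=P[q]; 
    if len(Q)>50:
        for _ in range(4):
            c=Q.mean(0); w=np.linalg.svd(Q-c,full_matrices=0)[2][2]; w*=np.sign(w[2]); Q=Q[abs((Q-c)@w)<.004]
        print("panel",len(Q),c,w,np.degrees(np.arccos(w[2])),"yaw",np.degrees(np.arctan2(-w[1],-w[0])))
        A=(P-c)@w
        k=(abs(A-.032)<.007)&(x>.35)&(x<.62)&(y>-.5)&(y<-.2)&(p.max(2)<90)
        kk=(abs(A-.042+.010)<.0)|k
        v,u=np.nonzero(k); print("knob end px",len(u),u.mean(),v.mean(),P[k].mean(0),np.percentile(A[k],[5,50,95]))
    for nm,m in(("red",(hsv[...,1]>150)&((hsv[...,0]<8)|(hsv[...,0]>172))),):
        m=(m&(x>.1)&(x<.6)&(y>-.5)&(y<-.1)).astype(np.uint8)
        N,l,st,ce=cv2.connectedComponentsWithStats(m)
        for i in range(1,N):
            if st[i,4]>6: print(nm,st[i,4],ce[i].round(1),P[l==i].mean(0).round(4))
P=t["P"]; z=P[...,2];x=P[...,0];y=P[...,1]
m=(z>.10)&(z<.116)&(x>.1)&(x<.45)&(y>-.45)&(y<-.15); Q=P[m]; print("rheo hi",cv2.minAreaRect((Q[:,:2]*1000).astype(np.float32)))
m=(z>.06)&(x>.1)&(x<.62)&(y>-.6)&(y<-.05)
N,l,st,ce=cv2.connectedComponentsWithStats(m.astype(np.uint8))
for i in range(1,N):
    if st[i,4]>20: q=P[l==i]; print("tall",st[i,4],ce[i].round(),q.mean(0).round(3),q.min(0).round(3),q.max(0).round(3))
```

```text
(352, 396, 3) (324, 396, 3)
top grip top 91 [ 0.40535752 -0.293092    0.14463565]
((404.98193359375, -293.0274353027344), (27.393157958984375, 17.24036407470703), 71.64790344238281)
panel 242 [ 0.5804538  -0.33884355  0.05240928] [ 0.24646576 -0.07519249  0.96623016] 14.932480202095167 yaw 163.0339491901898
knob end px 77 301.2987012987013 211.71428571428572 [ 0.49502952 -0.32200537  0.1103806 ] [0.02792522 0.0340893  0.03858975]
red 28 [286.5 199.1] [ 0.5342 -0.2851  0.0275]
scene grip top 88 [ 0.4034759  -0.29544935  0.14360217]
((404.16729736328125, -295.34942626953125), (30.755390167236328, 17.018497467041016), 69.37814331054688)
panel 291 [ 0.57423843 -0.34032186  0.05381499] [ 0.23702765 -0.05455177  0.9699701 ] 14.076912681486231 yaw 167.03910691739725
knob end px 178 266.061797752809 221.3426966292135 [ 0.47456669 -0.31812792  0.11268447] [0.02589644 0.03255555 0.03833911]
rheo hi ((354.0263366699219, -240.478515625), (168.9115447998047, 165.59347534179688), 7.664792060852051)
tall 120 [288. 163.] [ 0.616 -0.289  0.09 ] [ 0.608 -0.319  0.06 ] [ 0.62  -0.244  0.113]
tall 22 [319. 169.] [ 0.605 -0.367  0.063] [ 0.599 -0.373  0.06 ] [ 0.612 -0.363  0.066]
tall 21 [328. 169.] [ 0.607 -0.39   0.064] [ 0.601 -0.395  0.06 ] [ 0.614 -0.385  0.071]
tall 103 [221. 178.] [ 0.581 -0.125  0.086] [ 0.407 -0.303  0.061] [ 0.607 -0.096  1.101]
tall 116 [340. 199.] [ 0.529 -0.418  0.063] [ 0.514 -0.435  0.06 ] [ 0.545 -0.404  0.069]
tall 2117 [289. 251.] [ 0.401 -0.292  0.088] [ 0.271 -0.359  0.06 ] [ 0.535 -0.228  1.101]
tall 85 [357. 204.] [ 0.514 -0.459  0.082] [ 0.407 -0.467  0.062] [ 0.536 -0.303  1.101]
tall 86 [323. 206.] [ 0.508 -0.375  0.095] [ 0.407 -0.383  0.064] [ 0.532 -0.303  1.101]
tall 1217 [199. 238.] [ 0.428 -0.119  0.26 ] [ 0.371 -0.303  0.061] [ 0.466 -0.05   1.101]
tall 1158 [411. 284.] [ 0.323 -0.584  0.08 ] [ 0.239 -0.6    0.06 ] [ 0.442 -0.303  1.101]
```

View pics/c1.png

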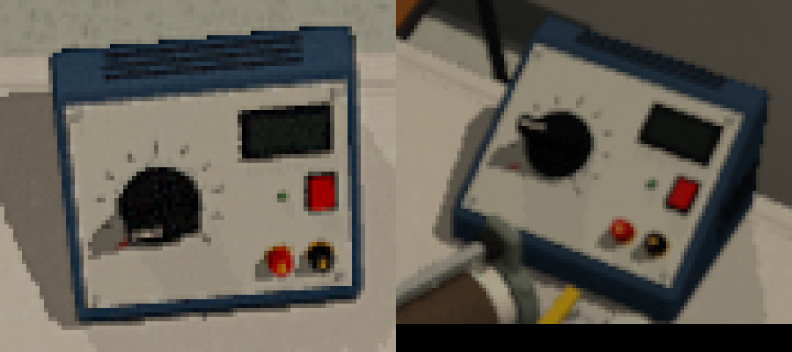

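The top crop shows the white pointer line at crop (148,236), and the scene crop at (535,123). I'll place these by plane intersection, using wider bounds for the pack.

Run:
```python
from h import *
for n,off,f in(("top",(255,110),4.4),("scene",(255,150),3.6)):
    D=np.load(n+"0.npz"); P=D["P"]; p=D["p"].astype(int); x,y,z=P[...,0],P[...,1],P[...,2]
    q=(x>.5)&(x<.85)&(y>-.5)&(y<-.15)&(z>.02)&(z<.14)&(p.min(2)>90)
    Q=P[q]; rng=np.random.default_rng(0); best=None
    for _ in range(400):
        a=Q[rng.choice(len(Q),3)]; w=np.cross(a[1]-a[0],a[2]-a[0]); w/=np.linalg.norm(w)+1e-12; w*=np.sign(w[2])
        if not .75<w[2]<.88: continue
        i=abs((Q-a[0])@w)<.003
        if best is None or i.sum()>best.sum(): best=i
    Q=Q[best]; c=Q.mean(0); w=np.linalg.svd(Q-c,full_matrices=0)[2][2]; w*=np.sign(w[2])
    print(n,"panel",len(Q),c,w,"tilt",np.degrees(np.arccos(w[2])),"yaw",np.degrees(np.arctan2(-w[1],-w[0])))
    ey=np.cross([0,0,1.],-w); ey=np.array([w[1],-w[0],0]); ey/=np.linalg.norm(ey); ex=np.cross(ey,w)  # ey: pack +y(left), ex: uphill
    A=(P-c)@w
    reg=(A>.006)&(A<.06)&(abs((P-c)@ey)<.08)&(abs((P-c)@ex)<.06)
    loc=np.stack([(P-c)@ey*1000,(P-c)@ex*1000,A*1000],-1)
    N,l,st,ce=cv2.connectedComponentsWithStats(reg.astype(np.uint8))
    k=l==(1+np.argmax(st[1:,4])); v,u=np.nonzero(k); print("knob comp",k.sum(),u.mean(),v.mean())
    top=k&(A>.036); L=loc[top]; print("bar end n",top.sum(),L.mean(0),P[top].mean(0), cv2.minAreaRect(L[:,:2].astype(np.float32)))
    br=top&(p.min(2)>90); print("white",br.sum(),loc[br].mean(0) if br.any() else "")
    mid=k&(A>.006)&(A<.016); print("skirt",mid.sum(), cv2.minEnclosingCircle(loc[mid][:,:2].astype(np.float32)))
    hsv=cv2.cvtColor(D["p"],cv2.COLOR_RGB2HSV)
    m=(hsv[...,1]>110)&((hsv[...,0]<8)|(hsv[...,0]>172))&(abs(A)<.006)&(abs(loc[...,0])<80)&(abs(loc[...,1])<60); 
    for a in loc[m]: 
        if a[0]>0: print("redmark",a.round(0))
    print("ex",ex,"ey",ey)
    m2=k.astype(np.uint8); vv=np.where(k,p.max(2),0); j=np.argsort(vv.ravel())[-12:]; print("brightest",[(vv.ravel()[i],i%560,i//560,loc.reshape(-1,3)[i].round(0).tolist()) for i in j])
for nm,D in(("top",np.load("top0.npz")),):
    P=D["P"]; z=P[...,2]
    m=(z>.03)&(z<.4)&(P[...,0]>.1)&(P[...,0]<.95)&(P[...,1]>-.7)&(P[...,1]<.2)
    N,l,st,ce=cv2.connectedComponentsWithStats(m.astype(np.uint8))
    for i in range(1,N):
        if st[i,4]>60: q=P[l==i]; print("tall",st[i,4],ce[i].round(),q.min(0).round(3),q.max(0).round(3))
```

```text
top panel 1858 [ 0.64190571 -0.32365754  0.07430556] [-0.57183795 -0.05022409  0.81882776] tilt 35.03238012321504 yaw 5.019364507386433
knob comp 272 291.24632352941177 157.1360294117647
bar end n 86 [25.31447472 -0.64711525 40.02568254] [ 0.61627484 -0.30049676  0.10670823] ((25.861230850219727, -0.887730598449707), (13.182860374450684, 39.91114807128906), 87.96656799316406)
white 3 [27.81256156 -4.04612572 40.65255613]
skirt 126 ((25.993896484375, -0.8871857523918152), 23.516298294067383)
redmark [ 48. -21.   2.]
redmark [ 51. -24.   1.]
redmark [ 49. -25.   1.]
ex [0.81568771 0.07164123 0.57403928] ey [-0.08749243  0.99616518  0.        ]
brightest [(np.int64(91), np.int64(300), np.int64(162), [7.0, -3.0, 42.0]), (np.int64(92), np.int64(288), np.int64(162), [36.0, 0.0, 43.0]), (np.int64(96), np.int64(299), np.int64(151), [6.0, 11.0, 6.0]), (np.int64(97), np.int64(291), np.int64(162), [28.0, -0.0, 43.0]), (np.int64(98), np.int64(286), np.int64(163), [41.0, -3.0, 40.0]), (np.int64(98), np.int64(285), np.int64(163), [43.0, -3.0, 41.0]), (np.int64(108), np.int64(294), np.int64(165), [
[... 1717 characters left out ...]
64(186), [47.0, -6.0, 37.0])]
tall 815 [194. 132.] [ 0.656 -0.088  0.031] [ 0.726 -0.009  0.199]
tall 4170 [302. 148.] [ 0.578 -0.416  0.03 ] [ 0.729 -0.236  0.117]
tall 650 [486. 162.] [ 0.564 -0.7    0.033] [ 0.597 -0.649  0.4  ]
tall 228 [222. 179.] [ 0.555 -0.149  0.03 ] [ 0.607 -0.096  0.071]
tall 2807 [300. 241.] [ 0.271 -0.498  0.035] [ 0.546 -0.227  0.151]
tall 1535 [188. 242.] [ 0.371 -0.186  0.031] [ 0.466 -0.004  0.379]
tall 334 [351. 236.] [ 0.413 -0.471  0.045] [ 0.46  -0.421  0.064]
tall 2111 [413. 278.] [ 0.236 -0.636  0.03 ] [ 0.442 -0.558  0.129]
tall 214 [228. 330.] [ 0.153 -0.231  0.03 ] [ 0.296 -0.102  0.05 ]
tall 500 [145. 409.] [ 0.1   -0.044  0.228] [0.118 0.005 0.32 ]
```

Run:
```python
from h import *
for n in("top","scene"):
    P=np.load(n+"0.npz")["P"]; x,y,z=P[...,0],P[...,1],P[...,2]
    m=(z>.1)&(z<.8)&(x>.2)&(x<.8)&(y>-.6)&(y<.7)
    N,l,st,ce=cv2.connectedComponentsWithStats(m.astype(np.uint8))
    for i in range(1,N):
        if st[i,4]>40: q=P[l==i]; print(n,st[i,4],ce[i].round(),q.min(0).round(3),q.max(0).round(3))
    for a,b in((.1,.2),(.2,.3),(.3,.4)):
        q=P[(z>a)&(z<b)&(x>.3)&(x<.5)&(y<.1)&(y>-.22)]; print(a,len(q),q.min(0).round(3),q.max(0).round(3))
o=robot.get_obs(); M=R.from_quat(o["tool_rot"]).as_matrix(); print(M.round(3))
e=np.array([np.cos(np.radians(5)),np.sin(np.radians(5)),0]); print("tool turn to align tool y with pack x (deg)",np.degrees(np.arctan2(-(M.T@e)[0],(M.T@e)[1])))
print("shift to above knob",M.T@(np.array([.621,-.300,.5])-o["position"]))
```

```text
top 603 [191. 129.] [ 0.656 -0.087  0.1  ] [ 0.726 -0.009  0.199]
top 1341 [301. 128.] [ 0.669 -0.408  0.1  ] [ 0.729 -0.236  0.117]
top 105 [292. 161.] [ 0.608 -0.319  0.1  ] [ 0.629 -0.28   0.113]
top 516 [293. 238.] [ 0.336 -0.343  0.1  ] [ 0.53  -0.268  0.151]
top 1507 [187. 242.] [ 0.371 -0.186  0.101] [ 0.466 -0.004  0.379]
top 936 [ 13. 266.] [0.33  0.226 0.1  ] [0.421 0.393 0.335]
top 160 [275. 296.] [ 0.271 -0.273  0.1  ] [ 0.333 -0.242  0.111]
top 56 [420. 298.] [ 0.285 -0.6    0.1  ] [ 0.304 -0.583  0.129]
top 62 [419. 311.] [ 0.256 -0.597  0.101] [ 0.272 -0.58   0.128]
0.1 427 [ 0.371 -0.186  0.101] [ 0.466 -0.117  0.199]
0.2 267 [ 0.371 -0.14   0.2  ] [ 0.464 -0.004  0.3  ]
0.3 813 [ 0.372 -0.132  0.301] [ 0.456 -0.004  0.379]
scene 1576 [ 27. 104.] [0.327 0.224 0.1  ] [0.42  0.415 0.376]
scene 2445 [163. 144.] [ 0.371 -0.188  0.1  ] [0.466 0.003 0.376]
scene 545 [235. 129.] [ 0.653 -0.089  0.1  ] [ 0.724 -0.007  0.195]
scene 979 [324. 172.] [ 0.671 -0.408  0.1  ] [ 0.727 -0.24   0.114]
scene 85 [297. 186.] [ 0.608 -0.321  0.1  ] [ 0.627 -0.279  0.111]
scene 847 [233. 240.] [ 0.269 -0.345  0.1  ] [ 0.526 -0.243  0.147]
scene 69 [357. 324.] [ 0.345 -0.6    0.101] [ 0.364 -0.592  0.125]
scene 298 [333. 356.] [ 0.255 -0.6    0.1  ] [ 0.304 -0.58   0.127]
0.1 819 [ 0.371 -0.188  0.1  ] [ 0.464 -0.108  0.2  ]
0.2 672 [ 0.371 -0.142  0.2  ] [0.466 0.003 0.3  ]
0.3 954 [ 0.372 -0.133  0.3  ] [ 0.456 -0.001  0.376]
[[-0.948  0.318 -0.001]
 [ 0.318  0.948 -0.002]
 [ 0.    -0.002 -1.   ]]
tool turn to align tool y with pack x (deg) 66.45105967454776
shift to above knob [-0.68419878 -0.71175147 -0.26920928]
```

Call:
{"name": "move_arm", "arguments": {
  "motion": "-0.4 0 0 -1 0;-0.4 0 0 -1 0;-0.4 0 0 -1 0;-0.4 0 0 -1 0;-0.4 0 0 -1 0;-0.4 -0.5 -0.5 -1 0;-0.4 -0.5 -0.5 -1 0;-0.4 -0.5 -0.5 -1 0;-0.4 -0.5 -0.5 -1 0",
  "newtons": 10
}}

```text
time: 0.85
position: [0.2628, 0.4619, 0.4305]
tool_rot: [0.162, 0.987, -0.001, 0.001]
ft_force: [0.1, -0.3, 0.1]
grip_width: 0.0351
grip_force: 0.0
```

Call:
{"name": "move_arm", "arguments": {
  "motion": "-0.4 -1 -1 -0.25 0;-0.4 -1 -1 -0.25 0;-0.4 -1 -1 -0.25 0;-0.4 -1 -1 -0.25 0;-0.4 -1 -1 -0.25 0;-0.4 -1 -1 -0.25 0;-0.4 -1 -1 -0.25 0;-0.4 -1 -1 -0.25 0"
}}

```text
time: 1.52
position: [0.3909, 0.2076, 0.4814]
tool_rot: [0.165, 0.986, -0.001, 0.002]
ft_force: [-0.3, 0.1, 0.1]
grip_width: 0.0266
grip_force: 0.0
```

Call:
{"name": "move_arm", "arguments": {
  "motion": "-0.4 -1 -1 0 0;-0.4 -1 -1 0 0;-0.4 -1 -1 0 0;-0.4 -1 -1 0 0;-0.4 -1 -1 0 0;-0.4 -1 -1 0 0;-0.4 -1 -1 0 0;-0.4 -1 -1 0 0;-0.4 -1 -1 0 0"
}}

```text
time: 2.27
position: [0.514, -0.0416, 0.4792]
tool_rot: [0.163, 0.987, 0.0, -0.001]
ft_force: [0.4, 0.2, 0.3]
grip_width: 0.0265
grip_force: 0.0
```

Call:
{"name": "move_arm", "arguments": {
  "motion": "-0.4 -0.92 -1 0.5 0.37;-0.4 -0.92 -1 0.5 0.37;-0.4 -0.92 -1 0.5 0.37;-0.4 -0.92 -1 0.5 0.37;-0.4 -0.92 -1 0.5 0.37;-0.4 -0.92 -1 0.5 0.37;-0.4 -0.92 -1 0.5 0.37;-0.4 -0.92 -1 0.5 0.37;-0.4 -0.92 -1 0.5 0.37;-0.4 -0.92 -1 0.5 0.37;-0.4 -0.92 -1 0.5 0.37"
}}

```text
time: 3.18
position: [0.6248, -0.2866, 0.3802]
tool_rot: [0.676, 0.737, 0.0, -0.001]
ft_force: [0.3, 0.7, 0.6]
grip_width: 0.0261
grip_force: 0.0
```

```bash
cat > go.py <<'E'
from h import *
import sys
def rel(t):
    o=robot.get_obs(); M=R.from_quat(o["tool_rot"]).as_matrix()
    print(o["time"],o["position"].round(4),o["q"].round(2),"yaw of tool y",np.degrees(np.arctan2(M[1,1],M[0,1])).round(2),"F",o["ft_force"].round(1),"M",o["moment"].round(2))
    print("shift norm",((M.T@(np.array(t)-o["position"]))/.2).round(4))
if __name__=="__main__": rel([float(a) for a in sys.argv[1:4]])
E
python3 go.py .621 -.300 .16
python3 - <<'E'
from h import *
p,d,m=cam("wrist"); cv2.imwrite("pics/w1.png",p[:,:,::-1]); print(m)
E
```

```text
3.1833 [ 0.6248 -0.2866  0.3802] [-0.59  0.51  1.05  0.    1.58 -0.68] yaw of tool y 4.92 F [0.3 0.7 0.6] M [-0.14  0.03  0.04]
shift norm [-0.0671 -0.0237  1.1009]
{'mtx': array([[325.1922621 ,   0.        , 277.93476639],
       [  0.        , 325.1922621 , 205.44829468],
       [  0.        ,   0.        ,   1.        ]]), 'position': array([ 0.61865816, -0.20994271,  0.53412312]), 'attitude': array([0.98882507, 0.04226654, 0.00571866, 0.1428489 ])}
```

View pics/w1.png

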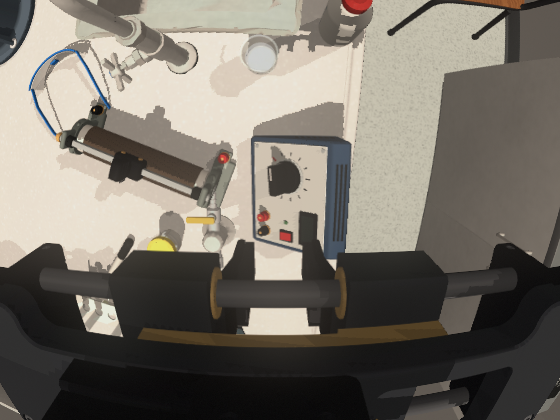

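The wrist view shows the knob at (287,178), its bar running along the pack's width, with the fingers aligned across it. I'll go down in stages.

Call:
{"name": "move_arm", "arguments": {
  "motion": "-0.4 -0.067 -0.028 1 0;-0.4 -0.067 -0.028 1 0;-0.4 -0.067 -0.028 1 0;-0.4 -0.067 -0.028 1 0;-0.4 -0.067 -0.028 1 0;-0.4 -0.067 -0.028 1 0;-0.4 -0.067 -0.028 1 0"
}}

```text
time: 3.82
position: [0.6193, -0.3008, 0.1792]
tool_rot: [0.676, 0.737, -0.0, -0.002]
ft_force: [0.8, -1.3, 1.2]
grip_width: 0.0261
grip_force: 0.0
```

```bash
python3 go.py .620 -.300 .107
```

```text
3.8167 [ 0.6193 -0.3008  0.1792] [-0.61  0.67  1.3   0.    1.17 -0.7 ] yaw of tool y 4.94 F [ 0.8 -1.3  1.2] M [-0.12  0.01  0.02]
shift norm [0.0025 0.0048 0.361 ]
```

Call:
{"name": "move_arm", "arguments": {
  "motion": "-0.4 0 0.005 0.1 0;-0.4 0 0.005 0.2 0;-0.4 0 0.005 0.25 0;-0.4 0 0.005 0.3 0;-0.4 0 0.005 0.33 0;-0.4 0 0.005 0.36 0;-0.4 0 0.005 0.36 0"
}}

```text
time: 4.4
position: [0.6211, -0.3023, 0.1084]
tool_rot: [0.676, 0.736, 0.0, -0.0]
ft_force: [-1.3, -0.3, 0.6]
grip_width: 0.026
grip_force: 0.0
```

Call:
{"name": "move_arm", "arguments": {
  "motion": "-0.8 0 0 0 0;-0.8 0 0 0 0;-0.8 0 0 0 0;-0.8 0 0 0 0;-0.8 0 0 0 0;-0.8 0 0 0 0",
  "newtons": 8
}}

```text
time: 4.9
position: [0.62, -0.3027, 0.109]
tool_rot: [0.676, 0.736, -0.001, -0.001]
ft_force: [-5.1, 0.3, 3.5]
grip_width: 0.0171
grip_force: 7.6
```

Call:
{"name": "move_arm", "arguments": {
  "motion": "-0.8 0 0 0 -0.02;-0.8 0 0 0 -0.04;-0.8 0 0 0 -0.06;-0.8 0 0 0 -0.08;-0.8 0 0 0 -0.1;-0.8 0 0 0 -0.12;-0.8 0 0 0 -0.14;-0.8 0 0 0 -0.16;-0.8 0 0 0 -0.18;-0.8 0 0 0 -0.18"
}}

```text
time: 5.73
position: [0.6194, -0.3021, 0.1098]
tool_rot: [0.443, 0.896, -0.0, -0.002]
ft_force: [-7.3, 0.0, 8.6]
grip_width: 0.0159
grip_force: 8.2
```

```bash
python3 go.py .620 -.300 .107
```

```text
5.7333 [ 0.6194 -0.3021  0.1098] [-0.62  0.75  1.35 -0.    1.04 -1.27] yaw of tool y 37.35 F [-7.3  0.   8.6] M [ 0.06  1.34 -0.08]
shift norm [0.0063 0.0088 0.0138]
```

Call:
{"name": "move_arm", "arguments": {
  "motion": "-0.8 0 0 0 -0.01;-0.8 0 0 0 -0.02;-0.8 0 0 0 -0.03;-0.8 0 0 0 -0.04;-0.8 0 0 0 -0.05;-0.8 0 0 0 -0.06;-0.8 0 0 0 -0.06"
}}

```text
time: 6.32
position: [0.6195, -0.3024, 0.1099]
tool_rot: [0.358, 0.934, -0.0, -0.002]
ft_force: [-7.6, 0.6, 8.6]
grip_width: 0.0159
grip_force: 8.4
```

```bash
python3 go.py .620 -.300 .107
```

```text
6.3167 [ 0.6195 -0.3024  0.1099] [-0.62  0.75  1.35 -0.    1.04 -1.45] yaw of tool y 48.09 F [-7.6  0.6  8.6] M [ 0.01  1.36 -0.05]
shift norm [0.0063 0.0106 0.0144]
```

Call:
{"name": "move_arm", "arguments": {
  "motion": "-0.8 0 0 0 -0.01;-0.8 0 0 0 -0.02;-0.8 0 0 0 -0.03;-0.8 0 0 0 -0.04;-0.8 0 0 0 -0.05;-0.8 0 0 0 -0.06;-0.8 0 0 0 -0.06"
}}

```text
time: 6.9
position: [0.6196, -0.3029, 0.1098]
tool_rot: [0.269, 0.963, -0.0, -0.001]
ft_force: [-7.5, -0.8, 8.0]
grip_width: 0.0161
grip_force: 9.4
```

```bash
python3 go.py .620 -.300 .107
python3 - <<'E'
from h import *
a=cam("scene")[0][140:250,245:375]; b=cam("wrist")[0][100:300,180:380]
a=cv2.resize(a,(460,390),interpolation=3); b=cv2.resize(b,(340,390),interpolation=3)
cv2.imwrite("pics/c2.png",np.hstack([a,b])[:,:,::-1])
E
```

```text
6.9 [ 0.6196 -0.3029  0.1098] [-0.62  0.75  1.35 -0.    1.04 -1.64] yaw of tool y 58.85 F [-7.5 -0.8  8. ] M [-0.08  1.24 -0.27]
shift norm [0.0059 0.0132 0.0141]
```

View pics/c2.png

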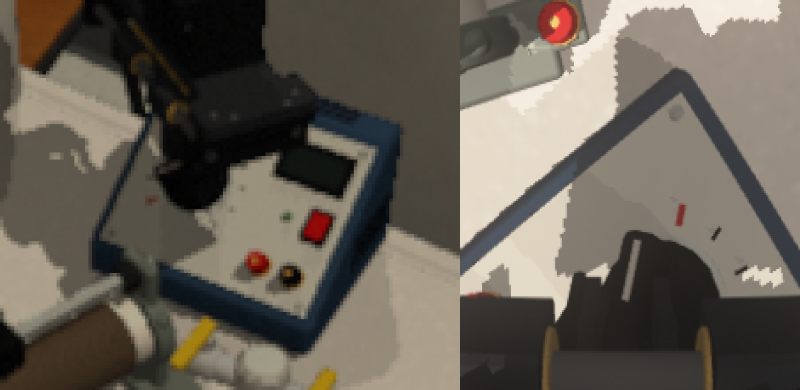

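The wrist crop shows the white pointer line at (632,268), nearly parallel to the red mark at (681,215). I'll press on gently to confirm the stop.

Call:
{"name": "move_arm", "arguments": {
  "motion": "-0.8 0 0 0 0;-0.8 0 0 0 -0.01;-0.8 0 0 0 -0.02;-0.8 0 0 0 -0.03;-0.8 0 0 0 -0.04;-0.8 0 0 0 -0.04",
  "newtons": 14
}}

```text
time: 7.5
position: [0.619, -0.3026, 0.1099]
tool_rot: [0.208, 0.978, 0.0, -0.002]
ft_force: [-8.9, -0.3, 9.5]
grip_width: 0.0179
grip_force: 18.1
```

```bash
python3 go.py .620 -.300 .107
```

```text
7.5 [ 0.619  -0.3026  0.1099] [-0.62  0.75  1.35 -0.    1.04 -1.77] yaw of tool y 65.98 F [-8.9 -0.3  9.5] M [-0.03  1.46 -0.55]
shift norm [0.0007 0.0141 0.0144]
```

The stop is reached: the moment rises and the jaws are being forced open. Next I'll release, lift and check.

Call:
{"name": "move_arm", "arguments": {
  "motion": "-0.4 0 0 0 0;-0.4 0 0 0 0;-0.4 0 0 0 0;-0.4 0 0 0 0;-0.4 0 0 -0.1 0;-0.4 0 0 -0.3 0;-0.4 0 0 -0.5 0;-0.4 0 0 -0.7 0;-0.4 0 0 -0.7 0"
}}

```text
time: 8.25
position: [0.6269, -0.3053, 0.2591]
tool_rot: [0.207, 0.978, -0.004, 0.01]
ft_force: [0.4, -0.3, 2.0]
grip_width: 0.0261
grip_force: 0.0
```

```bash
python3 go.py .620 -.300 .107
python3 - <<'E'
from h import *
a=cam("scene")[0][150:240,255:365]; p,d,m=cam("wrist"); b=p[80:330,150:400]
a=cv2.resize(a,(440,390),interpolation=3); b=cv2.resize(b,(360,390),interpolation=3)
cv2.imwrite("pics/c3.png",np.hstack([a,b])[:,:,::-1])
# rheostat numbers
g=np.array([.4045,-.294]);
E
```

```text
8.25 [ 0.6269 -0.3053  0.2591] [-0.61  0.59  1.22  0.    1.31 -1.77] yaw of tool y 66.08 F [ 0.4 -0.3  2. ] M [-0.08 -0.01 -0.02]
shift norm [0.0581 0.0123 0.7596]
```

View pics/c3.png

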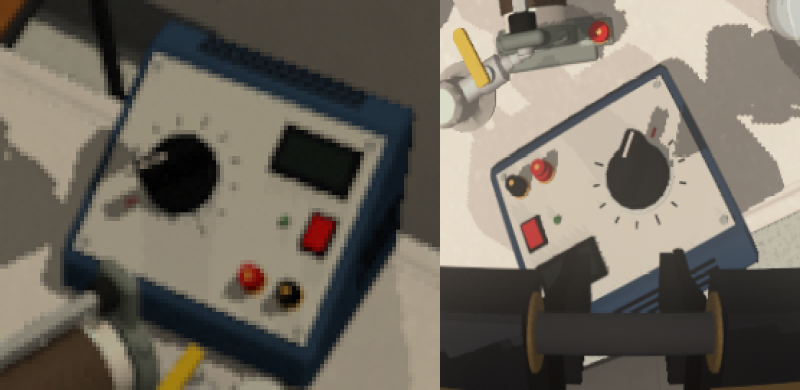

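```bash
cat > knob.py <<'E'
from h import *
for n in("scene","top"):
    p,d,m=cam(n); P=pts(d,m); p=p.astype(int)
    yaw=np.radians(5); w=np.array([-np.sin(np.radians(35))*np.cos(yaw),-np.sin(np.radians(35))*np.sin(yaw),np.cos(np.radians(35))])
    c=np.array([.6407,-.3252,.073]); ey=np.array([-np.sin(yaw),np.cos(yaw),0]); ex=np.cross(ey,w)
    loc=np.stack([(P-c)@ey*1000,(P-c)@ex*1000,(P-c)@w*1000],-1)
    k=(loc[...,2]>35)&(loc[...,2]<47)&(abs(loc[...,0]-27)<26)&(abs(loc[...,1])<26)
    L=loc[k]; 
    if len(L)<20: print(n,len(L)); continue
    e=np.linalg.eigh(np.cov(L[:,:2].T)); v=e[1][:,1]; v*=np.sign(v[0])
    print(n,len(L),L.mean(0).round(1),"bar angle below left deg",np.degrees(np.arctan2(-v[1],v[0])).round(1),e[0].round(0))
E
python3 knob.py
```

```text
scene 91 [25.9 -0.9 39.4] bar angle below left deg 45.7 [ 13. 144.]
top 17
```

The scene camera measures the bar at 45.7° below left, which is the zero mark at half past seven, so the knob is done. Next is the rheostat.

Call:
{"name": "move_arm", "arguments": {
  "motion": "0.5 1 -0.4 0 0.473;0.5 1 -0.4 0 0.473;0.5 1 -0.4 0 0.473;0.5 1 -0.4 0 0.473;0.5 1 -0.4 0 0.473;0.5 1 -0.4 0 0.473;0.5 1 -0.4 0 0.473;0.5 1 -0.4 0 0.473;0.5 1 -0.4 0 0.473;0.5 1 -0.4 0 0.473;0.5 1 -0.4 0 0.473;0.5 1 -0.4 0 0.473"
}}

```text
time: 9.45
position: [0.4052, -0.2935, 0.2466]
tool_rot: [0.816, 0.578, 0.0, -0.002]
ft_force: [-0.4, -0.0, 0.1]
grip_width: 0.0653
grip_force: 0.0
```

```bash
python3 go.py .4045 -.294 .127
python3 - <<'E'
from h import *
b=cam("wrist")[0]
cv2.imwrite("pics/w4.png",b[:,:,::-1])
for n in("scene","top"):
    p,d,m=cam(n); P=pts(d,m); x,y,z=P[...,0],P[...,1],P[...,2]
    g=(x>.3)&(x<.5)&(y>-.4)&(y<-.22)&(z>.138)&(z<.152)&(p.max(2)<80)
    print(n,g.sum(),P[g].mean(0) if g.any() else "")
E
```

```text
9.45 [ 0.4052 -0.2935  0.2466] [-0.85  0.34  1.72  0.    1.09 -0.51] yaw of tool y -19.45 F [-0.4 -0.   0.1] M [-0.1   0.12 -0.02]
shift norm [-0.0052 -0.0007  0.5978]
scene 95 [ 0.40333719 -0.29518292  0.1430505 ]
top 0
```

View pics/w4.png

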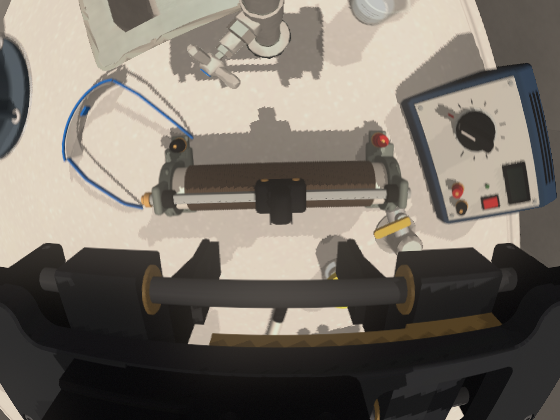

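The wrist view shows the slider grip at (280,200) centred between the fingers, with the rheostat axis parallel to the closing line. I'll go down and grasp it.

Call:
{"name": "move_arm", "arguments": {
  "motion": "0.5 0 0 0.2 0;0.5 0 0 0.35 0;0.5 0 0 0.45 0;0.5 0 0 0.52 0;0.5 0 0 0.57 0;0.5 0 0 0.6 0;0.5 0 0 0.6 0"
}}

```text
time: 10.18
position: [0.4051, -0.2935, 0.1268]
tool_rot: [0.814, 0.581, -0.0, -0.002]
ft_force: [-0.4, -0.5, 0.0]
grip_width: 0.065
grip_force: 0.0
```

Call:
{"name": "move_arm", "arguments": {
  "motion": "-0.9 0 0 0 0;-0.9 0 0 0 0;-0.9 0 0 0 0;-0.9 0 0 0 0;-0.9 0 0 0 0;-0.9 0 0 0 0;-0.9 0 0 0 0;-0.9 0 0 0 0",
  "newtons": 15
}}

```text
time: 10.85
position: [0.4059, -0.2944, 0.1287]
tool_rot: [0.815, 0.58, 0.0, 0.0]
ft_force: [0.5, 0.4, 0.8]
grip_width: 0.0196
grip_force: 1.3
```

Call:
{"name": "move_arm", "arguments": {
  "motion": "-0.9 0 0 0 0;-0.9 0 0 0 0;-0.9 0 0.05 0 0;-0.9 0 0.1 0 0;-0.9 0 0.15 0 0;-0.9 0 0.2 0 0;-0.9 0 0.25 0 0;-0.9 0 0.3 0 0;-0.9 0 0.35 0 0;-0.9 0 0.4 0 0;-0.9 0 0.42 0 0;-0.9 0 0.42 0 0"
}}

```text
time: 11.85
position: [0.4826, -0.3188, 0.1286]
tool_rot: [0.814, 0.581, -0.002, -0.006]
ft_force: [-9.3, 5.6, 11.3]
grip_width: 0.0182
grip_force: 15.0
```

Call:
{"name": "move_arm", "arguments": {
  "motion": "-0.9 0 0.01 0 0;-0.9 0 0.02 0 0;-0.9 0 0.03 0 0;-0.9 0 0.04 0 0;-0.9 0 0.05 0 0;-0.9 0 0.05 0 0"
}}

```text
time: 12.35
position: [0.4831, -0.3186, 0.1278]
tool_rot: [0.813, 0.582, -0.007, -0.015]
ft_force: [-26.6, 6.9, 21.4]
grip_width: 0.0183
grip_force: 15.0
```

```bash
python3 go.py .4045 -.294 .127
```

```text
12.35 [ 0.4831 -0.3186  0.1278] [-0.77  0.61  1.62 -0.01  0.94 -0.44] yaw of tool y -18.84 F [-26.6   6.9  21.4] M [1.15 4.7  0.18]
shift norm [-0.0106 -0.4111  0.0171]
```

Call:
{"name": "move_arm", "arguments": {
  "motion": "-0.9 0 -0.05 0 0;-0.9 0 -0.05 0 0;-0.3 0 -0.05 0 0;-0.3 0 -0.05 0 0;-0.3 0 -0.05 0 0;-0.3 0 -0.05 -0.1 0;-0.3 0 -0.05 -0.3 0;-0.3 0 -0.05 -0.5 0;-0.3 0 -0.05 -0.6 0;-0.3 0 -0.05 -0.6 0"
}}

```text
time: 13.18
position: [0.4895, -0.3255, 0.2547]
tool_rot: [0.815, 0.58, 0.002, 0.008]
ft_force: [0.4, -0.9, -0.0]
grip_width: 0.0306
grip_force: 0.0
```

```bash
python3 - <<'E'
from h import *
b=cam("wrist")[0][100:260,100:460]
cv2.imwrite("pics/w5.png",cv2.resize(b,(792,352),interpolation=3)[:,:,::-1])
p,d,m=cam("scene"); P=pts(d,m); x,y,z=P[...,0],P[...,1],P[...,2]
u=np.array([.9465,-.3228]); s=P[...,:2]@u
bx=(x>.2)&(x<.58)&(y>-.42)&(y<-.2)
g=bx&(z>.138)&(z<.152); print("grip",g.sum(),P[g].mean(0),np.percentile(s[g],[5,95]))
f=bx&(z>.09)&(z<.113); h,e=np.histogram(s[f],np.arange(.3,.65,.01)); print([(round(b,3),a) for a,b in zip(h.tolist(),e) if a])
E
python3 go.py .4045 -.294 .127; python3 knob.py
```

```text
grip 90 [ 0.47855966 -0.31960734  0.14301856] [0.54922112 0.56485308]
[(np.float64(0.33), 8), (np.float64(0.34), 39), (np.float64(0.35), 87), (np.float64(0.36), 44), (np.float64(0.37), 30), (np.float64(0.38), 30), (np.float64(0.39), 27), (np.float64(0.4), 30), (np.float64(0.41), 28), (np.float64(0.42), 27), (np.float64(0.43), 25), (np.float64(0.44), 29), (np.float64(0.45), 25), (np.float64(0.46), 28), (np.float64(0.47), 23), (np.float64(0.48), 25), (np.float64(0.49), 26), (np.float64(0.5), 25), (np.float64(0.51), 22), (np.float64(0.52), 26), (np.float64(0.53), 80), (np.float64(0.54), 70), (np.float64(0.55), 31), (np.float64(0.56), 29), (np.float64(0.57), 39), (np.float64(0.58), 24), (np.float64(0.59), 66), (np.float64(0.6), 19), (np.float64(0.61), 1)]
13.2833 [ 0.4866 -0.3229  0.2495] [-0.78  0.45  1.52  0.    1.17 -0.44] yaw of tool y -19.09 F [-0.1 -0.7 -1. ] M [-0.02  0.07 -0.  ]
shift norm [ 0.0034 -0.4377  0.6108]
scene 90 [26.1 -1.1 39.3] bar angle below left deg 44.5 [ 14. 144.]
top 0
```

View pics/w5.png

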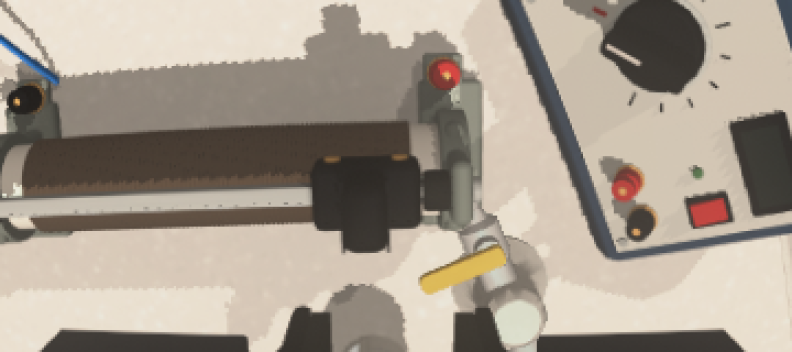

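The knob pointer lies along the red mark direction at (622,55). The slider body's edge is at (420,190), close by the stop collar at (425,190), but my release may have dragged it back a millimetre. I'll push it again with the rear finger only, jaws open.

```bash
python3 go.py .4807 -.3186 .128
```

```text
13.3833 [ 0.4851 -0.3216  0.2471] [-0.78  0.45  1.52  0.    1.17 -0.44] yaw of tool y -19.1 F [-0.4 -0.6  0.2] M [-0.16  0.11  0.  ]
shift norm [ 0.0064 -0.0244  0.5956]
```

Call:
{"name": "move_arm", "arguments": {
  "motion": "-0.15 0.006 -0.024 0.2 0;-0.15 0.006 -0.024 0.35 0;-0.15 0.006 -0.024 0.45 0;-0.15 0.006 -0.024 0.52 0;-0.15 0.006 -0.024 0.57 0;-0.15 0.006 -0.024 0.595 0;-0.15 0.006 -0.024 0.595 0;-0.15 0.006 -0.024 0.595 0"
}}

```text
time: 14.05
position: [0.4813, -0.3193, 0.1294]
tool_rot: [0.815, 0.58, 0.0, -0.0]
ft_force: [0.0, -0.3, 0.5]
grip_width: 0.0368
grip_force: 0.0
```

Call:
{"name": "move_arm", "arguments": {
  "motion": "-0.15 0 0.02 0 0;-0.15 0 0.04 0 0;-0.15 0 0.05 0 0;-0.15 0 0.06 0 0;-0.15 0 0.07 0 0;-0.15 0 0.08 0 0;-0.15 0 0.08 0 0"
}}

```text
time: 14.63
position: [0.4913, -0.3225, 0.1298]
tool_rot: [0.814, 0.581, -0.003, -0.005]
ft_force: [-10.1, 1.4, 9.0]
grip_width: 0.0369
grip_force: 5.9
```

Call:
{"name": "move_arm", "arguments": {
  "motion": "-0.15 0 0.01 0 0;-0.15 0 0.02 0 0;-0.15 0 0.03 0 0;-0.15 0 0.03 0 0"
}}

```text
time: 14.97
position: [0.4917, -0.3225, 0.1295]
tool_rot: [0.813, 0.582, -0.007, -0.011]
ft_force: [-23.4, 3.0, 15.7]
grip_width: 0.0374
grip_force: 11.3
```

Call:
{"name": "move_arm", "arguments": {
  "motion": "-0.15 0 -0.03 0 0;-0.15 0 -0.06 0 0;-0.15 0 -0.075 0 0;-0.15 0 -0.075 0 0;-0.15 0 -0.075 -0.1 0;-0.15 0 -0.075 -0.3 0;-0.15 0 -0.075 -0.5 0;-0.15 0 -0.075 -0.7 0;-0.15 0 -0.075 -0.7 0"
}}

```text
time: 15.72
position: [0.4926, -0.3252, 0.2787]
tool_rot: [0.814, 0.58, 0.002, 0.009]
ft_force: [1.6, -0.4, 1.1]
grip_width: 0.0367
grip_force: 0.0
```

```bash
python3 - <<'E'
from h import *
b=cam("wrist")[0][130:260,180:400]
cv2.imwrite("pics/w6.png",cv2.resize(b,(792,468),interpolation=3)[:,:,::-1])
p,d,m=cam("scene"); P=pts(d,m); x,y,z=P[...,0],P[...,1],P[...,2]
g=(x>.4)&(x<.58)&(y>-.42)&(y<-.2)&(z>.138)&(z<.152); print("grip",g.sum(),P[g].mean(0))
print(robot.get_obs()["ft_force"])
E
python3 knob.py
```

```text
grip 92 [ 0.47834328 -0.31995469  0.14292358]
[ 1.12861757  1.02976062 -1.21455313]
scene 95 [25.7 -1.  39.2] bar angle below left deg 44.6 [ 15. 142.]
top 0
```

View pics/w6.png

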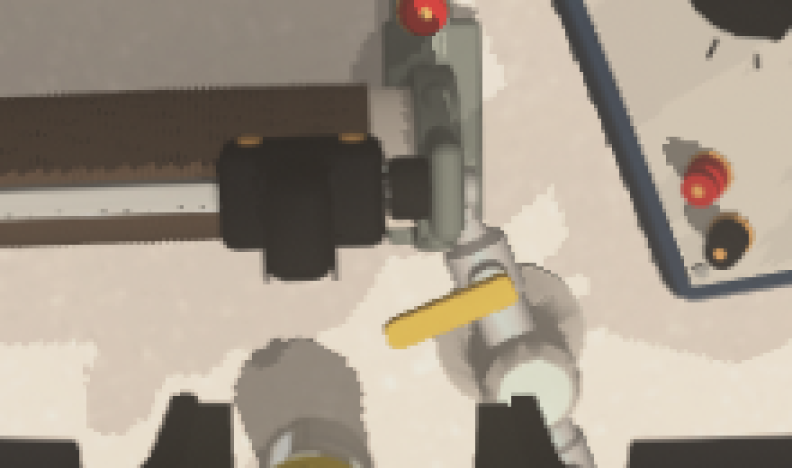

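The slider sits against the collar at (388,190), and neither its position nor the knob angle (44.6°) has changed since the last look.

```bash
python3 -c "
from rig import robot
print(robot.hand_in())"
```

```text
the job is handed in; nothing more can be done
None
```

I turned the voltage knob back to its zero stop and slid the rheostat grip home against the red-terminal stop; the job was handed in at about 16 s of the 42 s, and no verdict came back.

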